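# Reset the counter lamp tester and press a bulb on test

## Task

The lamp tester on the counter has tripped: take the slim mains test screwdriver out of the tool stand, push the lamp tester's recessed reset button fully in with its blade, and stand it back in the hole it came from. Then take the big round bulb from the lamp rack and press it, cap down and upright, into the sprung ring of the test holder until it goes no further, and finish the program while still holding it pressed home. Leave the other lamps and screwdrivers standing in their places.

Things in the scene. Friction and masses are not known exactly. Their poses are not given: they have to be found in the camera images.
- tester: lamp tester, fixed: steel case 170 (x) x 220 (y) x 55 mm high, aluminium top panel; origin under its centre, z up. In its frame the test holder (black round tower, 66 mm in diameter, 40 mm high on the panel, with the sprung ring) is at x 15, y 58 mm; the reset button at x -45, y -70. The rest of the panel (white round puck, meter window, rocker switch) is at most 15 mm high
- cradle_top (a point): centre of the top face of the sprung steel ring in the test holder; it moves with the ring. Ring: 51 mm outside, 30 mm bore, its top 14 mm above the tower's rim and 109 mm above the counter when free. The bulb's cap (26 mm) passes through the bore and the bulb's flat collar lands on the ring
- cradle (a joint): how far the ring is pushed down, m: 0 free; at 0.012 the foot of the cap meets the fixed brass centre contact and the bulb goes no further (ring's own stop: 0.014). Spring: about 3 N to start, about 10 N at 0.012; it pushes the bulb back up when let go
- reset_top (a point): centre of the top face of the reset button, white, 13 mm in diameter, sunk 5 mm below the rim of a steel bushing (16 mm bore, 28 mm outside, rim 65 mm above the counter): too narrow for fingers. Pushes straight down
- reset (a joint): how far the reset button is pushed in, m: 0 free, 0.004 fully in (about 4 N); it springs back
- stylus_mid (a point): the test screwdriver, 35 g: slim round handle, 16 mm in diameter, 77 mm long, with steel cap and thin pocket clip, on a round blade 5 mm in diameter, 45 mm long. This point: on its axis, 90 mm above the tip, 45 mm above the handle's lower end; z points from tip to handle. It stands tip down, the handle's lower end resting on the stand's top
- stand: dark wooden tool stand, fixed, 150 (x) x 60 (y) x 55 mm high, origin under its centre; three blind holes, 12 mm in diameter, 50 mm deep, along its x axis at -50, 0 and 50 mm, one tool in each (in any order); left or right of the lamp tester
- driver_mid (a point): bystander: long screwdriver with a thick ribbed handle 26 mm in diameter, top 90 mm above the stand; this point on its axis 45 mm above the stand
- stubby_mid (a point): bystander: stubby screwdriver with a short bulbous handle 34 mm in diameter, top 42 mm above the stand; this point on its axis 21 mm above the stand
- rack: wooden lamp rack, fixed, 250 (x) x 75 (y) x 35 mm high, origin under its centre; three holes 29.5 mm in diameter along its x axis at -80, 0 and 80 mm, one lamp in each (in any order), hanging by its collar, cap down; on the other side of the lamp tester from the stand
- bulb_mid (a point): the big round bulb, white, pear-shaped, 108 mm high, 60 mm in greatest diameter, 60 g; this point is on its axis at the level of greatest diameter (straight side 10 mm high), 74 mm above the foot of the cap; z along its axis, from the cap to the dome. Cap: 26 mm in diameter and 26 mm long, narrowing over its last 7 mm to 10 mm at the foot
- bulb_collar (a point): centre of the bulb's flat collar (35 mm in diameter) just above the cap, 26 mm above the foot; the collar lands on the sprung ring
- candle_mid (a point): bystander: slim candle-shaped lamp, 38 mm in greatest diameter, 112 mm high, same cap, in the rack; this point on its axis 62 mm above the foot
- reflector_mid (a point): bystander: flat-topped reflector lamp, 62 mm across its flat top, 85 mm high, same cap, in the rack; this point on its axis 60 mm above the foot
- bulb: origin of the same bulb: centre of the foot of its cap
- stylus: origin of the same test screwdriver: its tip
Things that resemble listed ones, but are neither listed nor needed, are in the scene too. Leave any pink look-alike of the bulb alone.

How it is judged:
By the outcome, as a careful person would: the job done as asked, in the order asked, and still so for the second after the job is handed in, while the arm keeps its last pose, push and grip.
It also fails if it takes over 72 s, if anything falls off the work surface, if the arm or the gripper's body presses on something with over 40 N, if the wrist force passes 120 N, or if a joint passes its speed limit or range.

## Robot

A 6-joint arm with a two-finger parallel gripper is mounted at the origin on the work surface. World frame = base frame: x ahead of the robot, y to its left, z up, the work surface at z = 0. Lengths are in m, angles in rad, forces in N, time in s.
With the tool pointing down it reaches from about 0.3 to 0.775 m from the base axis. Payload 14.6 kg.
Tool frame: the origin (TCP) lies on the centre line of the jaws, within the pads' length; the fingertips stand 19 mm ahead of it and the grasp point (between the pads) is the TCP; z points along the fingers, y is the direction in which the jaws open and shut (so a half turn about z gives the same grasp; the last joint's range is limited). The gripper opens to 94 mm and grips with 3 to 60 N. Pads are 16 mm wide; open, the fingers measure 119 mm over their backs; the gripper's body (75 mm by 177 mm) begins 78 mm behind the grasp point.
Start: joints at [-1.185, 0.3, 1.521, -0, 1.321, -0.067], TCP at [0.241, -0.495, 0.224] pointing down, gripper open.
Joint ranges: [-3.03, 3.03], [-0.79, 2.21], [0.23, 2.52], [-1.04, 4.18], [0, 3.07], [-2.55, 2.55]. Speed limits (rad/s): [2.22, 2.22, 2.57, 3.14, 3.14, 3.14].

## Interface

Orientations are given as [roll, pitch, yaw] about the fixed x, y, z axes, in that order (R = Rz(yaw) Ry(pitch) Rx(roll)).
In Python, from station import ctrl gives the robot as it stands. The module is installed in compiled form; this text tells all that it offers.
- The arm moves only by the shell command python3 -m creep 'ROWS' [FORCE]. ROWS is a JSON object of lists of equal length, an entry for each row: "translation": the shift along the world's x, y, z in mm, a list of three; "yaw": the turn about the world's z in rad; "gripper": the closure in counts, from 0 (fully open) to 255 (shut). A call has 1 to 5 rows; each row is the pose to reach, as a shift and turn from the pose measured when the call began; what a row does not reach only later rows make up. A row lasts 1/12 s, in which the tool goes at most 41.7 mm and 7.16 degrees, less where a joint would pass 70% of its speed; a pose out of reach is approached as far as the arm can. A call with a gripper value outside its range is refused whole. The fingers move at their own pace and stop on an object; FORCE is the grip in N (left out, the last holds). Time passes only in rows, so rows that repeat a pose let the fingers close. It gives the time, the measured TCP pose, the force and the opening at its end, in the units of the state.
- ctrl.get_obs(): the state, without advancing time (a new reading comes with each control period).
- ctrl.camera(name): name is "scene" or "top" or "wrist"; returns a dict with "pixels" (384x512x3 uint8, red, green, blue), "depth" (384x512 float32, m along the optical axis (not along the pixel's ray), 0 where there is no reading), "fx", "fy", "cx", "cy" (pixels), "R" (3x3) and "t" (3): a world point X has camera coordinates R X + t; the wrist camera has in their place "tool_from_camera" (4x4, takes a point from camera to tool coordinates, whose origin is the TCP and whose axes are the flange's). Camera axes: x right, y down, z forward; pixel columns grow to the right and rows downward; lengths in m; the calibration is good to about 2 mm. A picture is of the moment at which its call begins: read the wrist's pose just before it.
- ctrl.hand_in(): hands the job in, once; it reports no verdict.
The state is a dict: "time_s": time; "qpos": joint angles; "joint_vel": joint speeds; "tau": joint torques, N m; "ee_pos": TCP position; "eef_rot": TCP orientation; "force": force on the tool from outside, world axes, zero at the start; "moment": the same for the moment, N m; "grip_width": finger opening in m.
Only numpy, scipy, OpenCV 4.12 (cv2) and the standard library are available. Lean on these libraries where they do the work, as an engineer would, in place of code of your own. Each camera call takes 0.05 s, during which the arm holds its last target. There are 200 camera calls.

## Working session

There is one attempt and no reset: what is moved stays moved. The work goes in short steps, Python scripts to look and compute and a shell command to move; the robot and the scene stay as the last step left them, time stands still between calls to the robot, and variables do not carry over. Pictures are saved under pics/ and viewed, about 8 in all and at most 12, crops included, and the job is handed in when it is done.

```bash
mkdir -p pics
python3 - <<'E'
from station import ctrl
import cv2,numpy as np,pickle
o=ctrl.get_obs();print({k:np.round(v,3).tolist() for k,v in o.items()})
for n in("scene","top"):
    c=ctrl.camera(n);pickle.dump(c,open(n+'.pkl','wb'))
    cv2.imwrite(f'pics/{n}0.png',c['pixels'][...,::-1])
    print(n,c['fx'],c['cx'],c['cy'],(-c['R'].T@c['t']).round(3),c['R'].round(2).tolist())
E
```

```text
{'time_s': 0.0, 'qpos': [-1.185, 0.3, 1.522, -0.0, 1.321, -0.067], 'joint_vel': [-0.002, -0.001, 0.001, 0.001, 0.002, -0.001], 'tau': [0.001, -53.181, -35.274, 0.071, 0.024, -0.0], 'ee_pos': [0.24, -0.494, 0.224], 'eef_rot': [-3.14, -0.0, 0.453], 'force': [-0.055, 0.437, 0.207], 'moment': [-0.002, 0.03, -0.016], 'grip_width': 0.094}
scene 445.64816684119415 252.9644239018805 194.74979991860624 [ 1.237 -0.622  0.885] [[0.67, 0.75, 0.02], [0.48, -0.4, -0.78], [-0.57, 0.53, -0.62]]
top 402.78981796158155 258.44449771518634 193.41148888027078 [0.399 0.045 1.017] [[0.0, -1.0, 0.02], [-0.99, -0.0, -0.12], [0.12, -0.02, -0.99]]
```

View pics/top0.png

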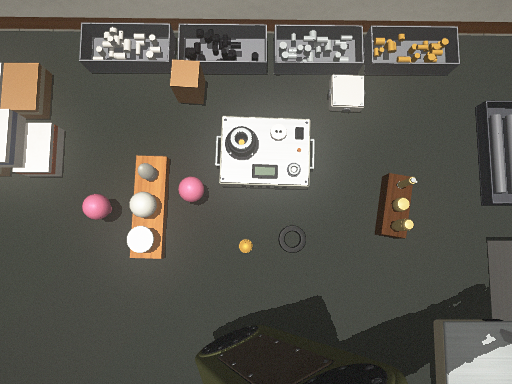

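View pics/scene0.png

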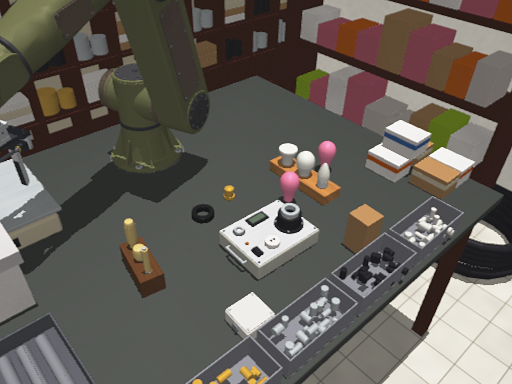

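```bash
cat > h.py <<'E'
import numpy as np,pickle,cv2
def load(n): return pickle.load(open(n+'.pkl','rb'))
def ray(c,u,v,z):
    d=c['R'].T@np.array([(u-c['cx'])/c['fx'],(v-c['cy'])/c['fy'],1]); o=-c['R'].T@c['t']
    return (o+d*(z-o[2])/d[2])
def pt(c,u,v):
    D=c['depth'][int(v),int(u)]
    return c['R'].T@(np.array([(u-c['cx'])/c['fx']*D,(v-c['cy'])/c['fy']*D,D])-c['t'])
E
python3 - <<'E'
from h import *
t=load('top');s=load('scene')
a=t['pixels'][160:250,360:450];b=s['pixels'][205:305,100:200];d=t['pixels'][110:200,210:330];e=t['pixels'][150:270,80:220]
f=lambda i:cv2.resize(i,(400,300) if 0 else None,fx=1,fy=1) 
R=lambda i,w,h:cv2.resize(i,(w,h),interpolation=cv2.INTER_CUBIC)
im=np.vstack([np.hstack([R(a,300,300),R(b,300,300)]),np.hstack([R(d,400,300),np.zeros((300,200,3),np.uint8)])])
cv2.imwrite('pics/crop1.png',im[...,::-1])
for n,u,v in [('tool',412,181),('tool',403,204),('tool',408,224),('bulb',144,204),('refl',140,239),('cand',147,171),('btn',294,170),('ring',241,142),('pink',191,189)]:
    print(n,pt(t,u,v).round(3))
# masks: stand top, rack top centroid by depth height
H,W=t['depth'].shape;vv,uu=np.mgrid[:H,:W];D=t['depth']
P=(np.stack([(uu-t['cx'])/t['fx']*D,(vv-t['cy'])/t['fy']*D,D],-1)-t['t'])@t['R']
np.save('P.npy',P)
for n,(x0,x1,y0,y1),z in [('stand',(370,425,165,245),.055),('rack',(120,175,150,265),.035),('tester',(212,318,110,195),.055)]:
    m=np.zeros((H,W),bool);m[y0:y1,x0:x1]=1
    m&=abs(P[...,2]-z)<.006
    q=P[m][:,:2].astype(np.float32); r=cv2.minAreaRect(q*1000);print(n,m.sum(),r,np.median(P[m][:,2]))
E
```

```text
tool [ 0.53  -0.31   0.138]
tool [ 0.483 -0.305  0.093]
tool [ 0.435 -0.294  0.145]
bulb [0.479 0.287 0.114]
refl [0.402 0.299 0.093]
cand [0.556 0.286 0.103]
btn [ 0.568 -0.056  0.06 ]
ring [0.633 0.072 0.074]
pink [0.515 0.184 0.107]
stand 1135 ((484.2476501464844, -304.8856201171875), (62.514461517333984, 150.177734375), 80.76740264892578) 0.055092302966051714
rack 1928 ((481.9505615234375, 297.77239990234375), (76.57408905029297, 250.5143585205078), 88.4519271850586) 0.03504046034509126
tester 4853 ((616.8871459960938, 13.960525512695312), (219.6912384033203, 170.00875854492188), 88.31356048583984) 0.05516022710196125
```

View pics/crop1.png

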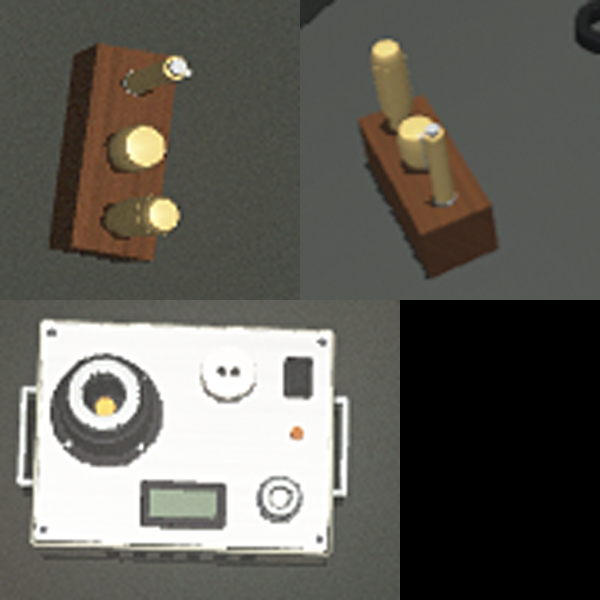

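Stylus candidates in the top view: the tools at (412,182), (403,204) and (408,224). The slim one with the steel cap and clip at (412,182) is the stylus. (403,204) is the stubby and (408,224) the thick driver. Bulb candidates are (144,204) white in the rack, and pinks at (191,189) and (97,207). The white one in the middle hole is the bulb. The yaw of the tester is about -0.03.

```bash
python3 -m creep '{"translation":[[33,20,5],[66,40,10],[99,60,20],[132,80,25],[165,100,30]],"yaw":[-0.12,-0.24,-0.36,-0.48,-0.6],"gripper":[0,0,0,0,0]}' 15
python3 -m creep '{"translation":[[33,20,0],[66,40,0],[99,60,0],[120,75,0],[120,75,0]],"yaw":[0,0,0,0,0],"gripper":[0,0,0,0,0]}'
cat >> h.py <<'E'
from scipy.spatial.transform import Rotation as Ro
def wrist(name):
    from station import ctrl
    o=ctrl.get_obs();c=ctrl.camera('wrist')
    T=np.eye(4);T[:3,:3]=Ro.from_euler('xyz',o['eef_rot']).as_matrix();T[:3,3]=o['ee_pos']
    M=T@c['tool_from_camera'];c['R']=M[:3,:3].T;c['t']=-M[:3,:3].T@M[:3,3]
    pickle.dump(c,open(name+'.pkl','wb'));cv2.imwrite(f'pics/{name}.png',c['pixels'][...,::-1])
    print(o['time_s'],np.round(o['ee_pos'],4),np.round(o['eef_rot'],3),'cam',M[:3,3].round(3));return c
def proj(c,X):
    q=c['R']@np.array(X)+c['t'];return (c['fx']*q[0]/q[2]+c['cx'],c['fy']*q[1]/q[2]+c['cy'])
E
python3 - <<'E'
from h import *
c=wrist('w1')
for X in [(.5336,-.3129,.14),(.5336,-.3129,.055),(.4842,-.3049,.097)]:print(proj(c,X))
E
```

```text
time_s: 0.52
ee_pos: [0.4025, -0.396, 0.2536]
eef_rot: [-3.141, -0.0, -0.131]
force: [0.4, -0.0, -0.2]
grip_width: 0.0941
time_s: 0.93
ee_pos: [0.5256, -0.3177, 0.2527]
eef_rot: [-3.139, 0.001, -0.126]
force: [0.3, 0.2, -0.3]
grip_width: 0.0938
0.9333 [ 0.5256 -0.3177  0.2527] [-3.139e+00  1.000e-03 -1.260e-01] cam [ 0.606 -0.328  0.412]
(np.float64(249.9797350204521), np.float64(188.96722589591027))
(np.float64(251.20713518548388), np.float64(172.49578085235365))
(np.float64(249.49294461805175), np.float64(218.33036955232654))
```

View pics/w1.png

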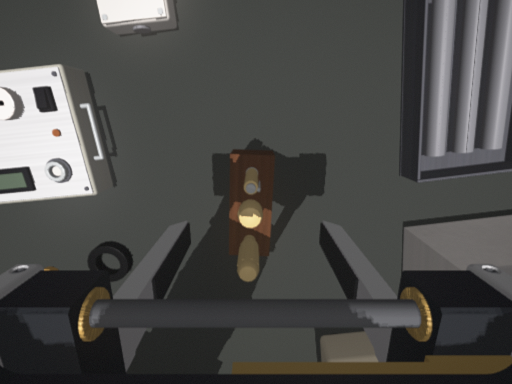

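Stylus cap and clip sit at (252,187), against a predicted (250,189), so it is confirmed to about 1.5 mm. The grasp is next.

```bash
python3 -m creep '{"translation":[[9,4,-35],[9,4,-70],[9,4,-105],[9,4,-140],[9,4,-147]],"yaw":[-0.035,-0.035,-0.035,-0.035,-0.035],"gripper":[0,0,0,60,100]}' 15
python3 -m creep '{"translation":[[0,0,0],[0,0,0],[0,0,0],[0,0,0],[0,0,0]],"yaw":[0,0,0,0,0],"gripper":[200,255,255,255,255]}' 15
```

```text
time_s: 1.4
ee_pos: [0.5299, -0.3147, 0.0999]
eef_rot: [-3.136, 0.009, -0.163]
force: [-0.2, -0.1, -1.8]
grip_width: 0.0837
time_s: 1.82
ee_pos: [0.5304, -0.3151, 0.1016]
eef_rot: [-3.138, 0.007, -0.163]
force: [-0.4, -0.1, 0.2]
grip_width: 0.0508
```

```bash
python3 -m creep '{"translation":[[4,1,3],[4,1,3],[4,1,3],[4,1,3],[4,1,3]],"yaw":[0,0,0,0,0],"gripper":[255,255,255,255,255]}' 15
python3 -m creep '{"translation":[[0,0,0],[0,0,0],[0,0,0],[0,0,0]],"yaw":[0,0,0,0],"gripper":[255,255,255,255]}' 15; python3 -c "
from station import ctrl;o=ctrl.get_obs();print(o)"
```

```text
time_s: 2.23
ee_pos: [0.5344, -0.3141, 0.1046]
eef_rot: [-3.138, 0.007, -0.163]
force: [0.7, 0.0, -0.3]
grip_width: 0.0176
time_s: 2.57
ee_pos: [0.5343, -0.3141, 0.1045]
eef_rot: [-3.137, 0.007, -0.164]
force: [-0.1, 0.1, -0.3]
grip_width: 0.0148
{'time_s': 2.5667, 'qpos': array([-5.90916889e-01,  5.72409187e-01,  1.42302232e+00,  1.06448095e-03,
        1.15405717e+00,  1.14296388e+00]), 'joint_vel': array([ 0.00040658,  0.00041935, -0.00107342, -0.00208793, -0.00017373,
       -0.0016857 ]), 'tau': array([-2.00352056e-04, -6.54085207e+01, -3.26184404e+01,  4.37070499e-02,
       -2.37625418e-02, -3.37289011e-04]), 'ee_pos': array([ 0.53430735, -0.31408997,  0.10452239]), 'eef_rot': array([-3.13743391,  0.00678208, -0.16350506]), 'force': array([-0.07506784,  0.06594111, -0.33912303]), 'moment': array([ 0.00871332, -0.01657054,  0.00693411]), 'grip_width': 0.014789444717033308}
```

```bash
python3 -m creep '{"translation":[[0,0,15],[0,0,35],[0,0,55],[0,0,80],[0,0,100]],"yaw":[0,0,0,0,0],"gripper":[255,255,255,255,255]}' 20
python3 -m creep '{"translation":[[4,30,0],[9,65,0],[14,100,0],[19,135,0],[24,170,0]],"yaw":[0,0,0,0,0],"gripper":[255,255,255,255,255]}'
python3 -m creep '{"translation":[[4,30,0],[8,60,0],[11,86,0],[11,88,0],[11,88,0]],"yaw":[0,0,0,0,0],"gripper":[255,255,255,255,255]}'
python3 - <<'E'
from h import *
c=wrist('w2')
o=np.array([.5699,-.0546,.065]);print('bushing',proj(c,o))
from station import ctrl
ob=ctrl.get_obs();R=Ro.from_euler('xyz',ob['eef_rot']).as_matrix()
for d in(-30,0,50,94.5):print('axis',d,proj(c,ob['ee_pos']+R@[0,0,d/1000]))
print(c['fx'],ob['grip_width'])
E
```

```text
time_s: 2.98
ee_pos: [0.5343, -0.3141, 0.2061]
eef_rot: [-3.138, 0.006, -0.163]
force: [-0.3, -0.2, 0.1]
grip_width: 0.015
time_s: 3.4
ee_pos: [0.5582, -0.1425, 0.2062]
eef_rot: [-3.138, 0.006, -0.164]
force: [0.4, 0.0, 0.1]
grip_width: 0.0143
time_s: 3.82
ee_pos: [0.5692, -0.0535, 0.2062]
eef_rot: [-3.138, 0.006, -0.162]
force: [0.0, -0.0, -0.4]
grip_width: 0.0146
3.8167 [ 0.5692 -0.0535  0.2062] [-3.138  0.006 -0.162] cam [ 0.651 -0.067  0.365]
bushing (np.float64(256.5708117443278), np.float64(187.2280786411175))
axis -30 (np.float64(257.61238667629874), np.float64(269.84612478825704))
axis 0 (np.float64(257.16549345220756), np.float64(244.64266717307407))
axis 50 (np.float64(256.67589066417986), np.float64(217.03051632557475))
axis 94.5 (np.float64(256.3882831994377), np.float64(200.8103049715539))
268.17473238737176 0.01472444712183738
```

View pics/w2.png

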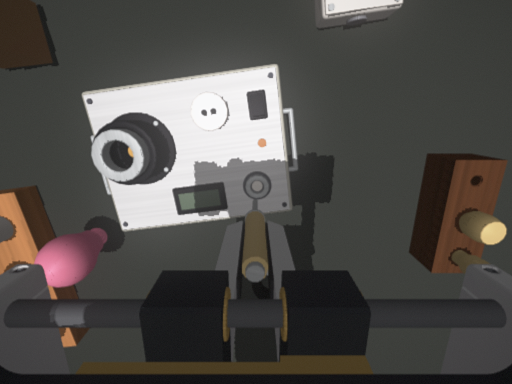

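Bushing is at (257,187), exactly where predicted. The blade tip is near (255,199), on the projected axis. The empty stand hole is visible at (476,181). Descending.

```bash
python3 -m creep '{"translation":[[0.5,-1,-15],[0.5,-1,-30],[0.5,-1,-42],[0.5,-1,-48],[0.5,-1,-48]],"yaw":[0,0,0,0,0],"gripper":[255,255,255,255,255]}' 30
python3 -m creep '{"translation":[[0,0,-2],[0,0,-4],[0,0,-5],[0,0,-6],[0,0,-6]],"yaw":[0,0,0,0,0],"gripper":[255,255,255,255,255]}'
```

```text
time_s: 4.28
ee_pos: [0.5691, -0.0562, 0.1568]
eef_rot: [-3.138, 0.009, -0.164]
force: [0.2, 0.0, -0.2]
grip_width: 0.0142
time_s: 4.7
ee_pos: [0.5693, -0.0565, 0.1512]
eef_rot: [-3.138, 0.008, -0.164]
force: [-0.1, -2.1, 3.5]
grip_width: 0.0145
```

```bash
python3 -m creep '{"translation":[[0,1,-1],[0,1,-1],[0,1,-2],[0,1,-2]],"yaw":[0,0,0,0],"gripper":[255,255,255,255]}'
python3 -c "
from station import ctrl;o=ctrl.get_obs();print(o['ee_pos'],o['force'],o['moment'])"
```

```text
time_s: 5.03
ee_pos: [0.5697, -0.0555, 0.15]
eef_rot: [-3.138, 0.006, -0.164]
force: [-0.9, -1.4, 9.7]
grip_width: 0.0146
[ 0.56971225 -0.05546182  0.15003795] [-0.93104702 -1.35245242  9.72410215] [-0.34760507  0.37012055  0.00914187]
```

Hard stop reached: 9.7 N, tip at about z 0.0555, against 0.056 for fully in. Going back to the stand.

```bash
python3 -m creep '{"translation":[[0,0,12],[0,0,32],[0,0,56],[-3,-25,56],[-8,-60,56]],"yaw":[0,0,0,0,0],"gripper":[255,255,255,255,255]}'
python3 -m creep '{"translation":[[-5,-35,0],[-10,-70,0],[-15,-105,0],[-20,-140,0],[-24,-170,0]],"yaw":[0,0,0,0,0],"gripper":[255,255,255,255,255]}'
python3 -m creep '{"translation":[[-2,-15,0],[-3,-28,0],[-3,-29,0],[-3,-29,0]],"yaw":[0,0,0,0],"gripper":[255,255,255,255]}'
```

```text
time_s: 5.45
ee_pos: [0.5624, -0.1142, 0.208]
eef_rot: [-3.138, 0.004, -0.16]
force: [0.9, -0.8, -0.5]
grip_width: 0.0147
time_s: 5.87
ee_pos: [0.5377, -0.286, 0.2084]
eef_rot: [-3.137, 0.004, -0.161]
force: [-0.1, -0.0, 0.3]
grip_width: 0.0143
time_s: 6.2
ee_pos: [0.5348, -0.3147, 0.2084]
eef_rot: [-3.137, 0.004, -0.161]
force: [0.4, 1.0, -0.2]
grip_width: 0.0146
```

Run:
```python
from h import *
c=wrist('w3')
from station import ctrl
ob=ctrl.get_obs();R=Ro.from_euler('xyz',ob['eef_rot']).as_matrix()
h=proj(c,(.5336,-.3129,.055));tp=proj(c,ob['ee_pos']+R@[0,0,.0945]);print(h,tp,ob['grip_width'])
i=c['pixels'][140:290,170:340]
cv2.imwrite('pics/w3c.png',cv2.resize(i,None,fx=4,fy=4,interpolation=cv2.INTER_CUBIC)[...,::-1])
```

```text
6.2 [ 0.5348 -0.3147  0.2084] [-3.137  0.004 -0.161] cam [ 0.616 -0.328  0.368]
(np.float64(254.49944211757295), np.float64(186.69068038664327)) (np.float64(254.686309084637), np.float64(200.8792535328357)) 0.014188173272173619
```

View pics/w3c.png

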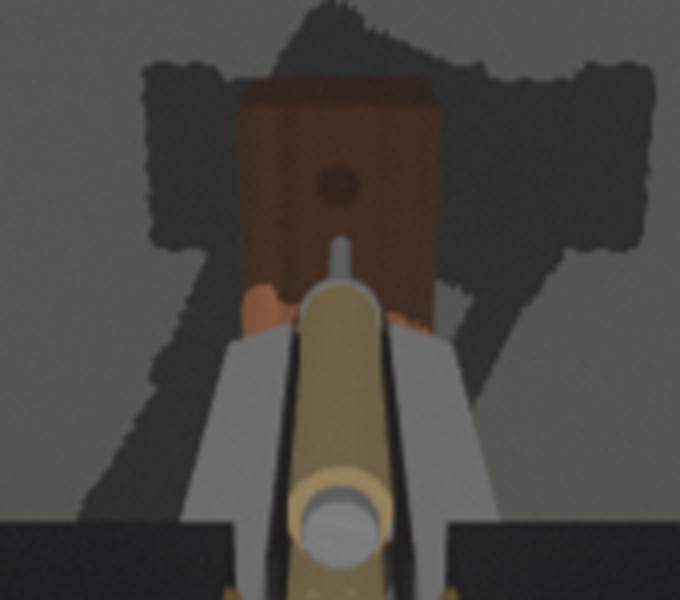

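Hole is at (255,186.5), as predicted, and the tip is in line with it. Lowering.

```bash
python3 -m creep '{"translation":[[-0.7,0.8,-20],[-0.7,0.8,-42],[-0.7,0.8,-48],[-0.7,0.8,-48]],"yaw":[0,0,0,0],"gripper":[255,255,255,255]}'
python3 -m creep '{"translation":[[0,0,-15],[0,0,-30],[0,0,-42],[0,0,-50],[0,0,-52]],"yaw":[0,0,0,0,0],"gripper":[255,255,255,255,255]}'
```

```text
time_s: 6.58
ee_pos: [0.5341, -0.3118, 0.1591]
eef_rot: [-3.136, 0.007, -0.159]
force: [0.0, -0.5, -0.2]
grip_width: 0.0144
time_s: 7.0
ee_pos: [0.534, -0.3114, 0.1064]
eef_rot: [-3.135, 0.008, -0.158]
force: [0.5, 0.4, -1.0]
grip_width: 0.0147
```

```bash
python3 -m creep '{"translation":[[0,-2,-1],[0,-2.5,-1.5],[0,-2.5,-1.5],[0,-2.5,-1.5]],"yaw":[0,0,0,0],"gripper":[255,255,255,190]}'
python3 -m creep '{"translation":[[0,0,0],[0,0,0],[0,0,0],[0,0,0],[0,0,0]],"yaw":[0,0,0,0,0],"gripper":[150,100,60,0,0]}'
python3 -m creep '{"translation":[[0,0,15],[0,0,40],[0,0,75],[0,0,110],[0,0,130]],"yaw":[0,0,0,0,0],"gripper":[0,0,0,0,0]}'
python3 - <<'E'
from h import *
c=wrist('w4')
print(proj(c,(.5336,-.3129,.14)))
i=c['pixels'][110:290,170:340]
cv2.imwrite('pics/w4c.png',cv2.resize(i,None,fx=3,fy=3,interpolation=cv2.INTER_CUBIC)[...,::-1])
E
```

```text
time_s: 7.33
ee_pos: [0.5342, -0.3141, 0.1055]
eef_rot: [-3.135, 0.007, -0.159]
force: [-0.1, 0.0, 0.6]
grip_width: 0.0183
time_s: 7.75
ee_pos: [0.5342, -0.3142, 0.1056]
eef_rot: [-3.135, 0.007, -0.159]
force: [-0.1, -0.0, 0.2]
grip_width: 0.0512
time_s: 8.17
ee_pos: [0.5347, -0.3144, 0.2397]
eef_rot: [-3.137, 0.003, -0.159]
force: [1.0, -0.3, 0.7]
grip_width: 0.0847
8.1667 [ 0.5347 -0.3144  0.2397] [-3.137e+00  3.000e-03 -1.590e-01] cam [ 0.616 -0.328  0.399]
(np.float64(254.40995445800735), np.float64(200.3399201074406))
```

View pics/w4c.png

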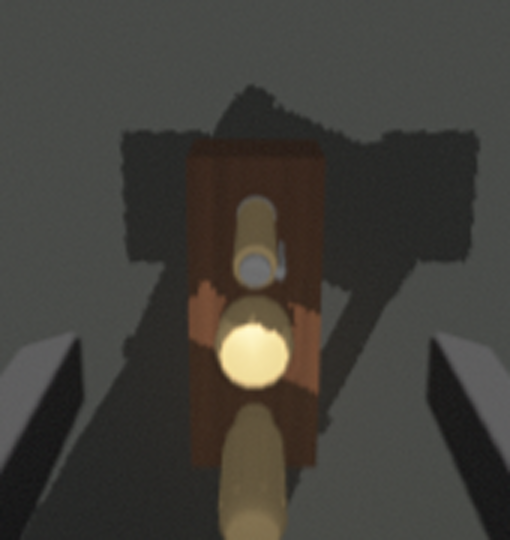

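Stylus stands upright in its hole (cap at crop (256,268)), with its neighbours untouched. On to the bulb.

```bash
python3 -m creep '{"translation":[[-3,35,0],[-6,75,0],[-10,115,0],[-14,155,0],[-18,195,0]],"yaw":[0.03,0.06,0.09,0.12,0.13],"gripper":[0,0,0,0,0]}'
python3 -m creep '{"translation":[[-3,40,0],[-6,80,0],[-10,120,0],[-14,160,0],[-18,200,0]],"yaw":[0,0,0,0,0],"gripper":[0,0,0,0,0]}'
python3 -m creep '{"translation":[[-3,40,0],[-6,80,0],[-10,120,0],[-14,160,0],[-17,200,0]],"yaw":[0,0,0,0,0],"gripper":[0,0,0,0,0]}'
python3 -m creep '{"translation":[[0,10,0],[0,15,0],[0,15,0]],"yaw":[0,0,0],"gripper":[0,0,0]}'
python3 - <<'E'
from h import *
c=wrist('w5')
for X in [(.482,.2978,.083),(.482,.2978,.117),(.482-.08,.2978+.002,.035),(.482,.2978,.035)]:print(X,np.round(proj(c,X),1))
E
```

```text
time_s: 8.63
ee_pos: [0.5167, -0.1182, 0.2426]
eef_rot: [-3.139, -0.001, -0.027]
force: [0.1, 0.3, 0.1]
grip_width: 0.0936
time_s: 9.05
ee_pos: [0.4981, 0.0837, 0.2425]
eef_rot: [-3.139, -0.001, -0.027]
force: [-0.0, -0.1, -0.5]
grip_width: 0.0938
time_s: 9.47
ee_pos: [0.4802, 0.2857, 0.2424]
eef_rot: [-3.139, -0.001, -0.027]
force: [0.2, -1.4, 0.1]
grip_width: 0.0943
time_s: 9.72
ee_pos: [0.4801, 0.301, 0.242]
eef_rot: [-3.139, -0.001, -0.026]
force: [-0.6, -0.8, 0.2]
grip_width: 0.0944
9.7167 [0.4801 0.301  0.242 ] [-3.139e+00 -1.000e-03 -2.600e-02] cam [0.562 0.299 0.402]
(0.482, 0.2978, 0.083) [258.1 183.5]
(0.482, 0.2978, 0.117) [258.3 191. ]
(0.40199999999999997, 0.2998, 0.035) [257.6 228.2]
(0.482, 0.2978, 0.035) [257.7 175.2]
```

View pics/w5.png

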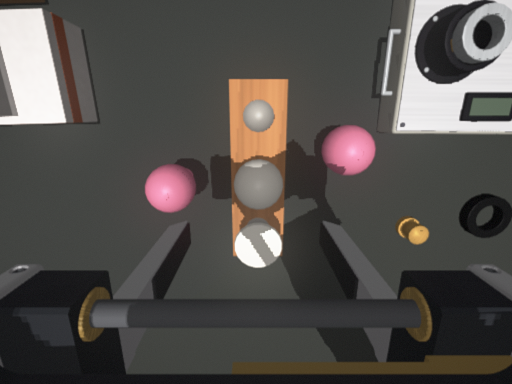

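Bulb is at (258,184), as predicted. The reflector is at (258,245), the candle at (258,116), and the pinks at (170,188) and (348,150), clear of the fingers.

```bash
python3 -m creep '{"translation":[[2,-3,-35],[2,-3,-70],[2,-3,-105],[2,-3,-140],[2,-3,-157]],"yaw":[0,0,0,0,0],"gripper":[0,0,0,0,0]}' 35
python3 -m creep '{"translation":[[0,0,0],[0,0,0]],"yaw":[0,0],"gripper":[0,30]}' 35
```

```text
time_s: 10.18
ee_pos: [0.4815, 0.2942, 0.0814]
eef_rot: [3.142, 0.003, -0.029]
force: [1.8, 1.0, -1.0]
grip_width: 0.0941
time_s: 10.35
ee_pos: [0.4816, 0.2924, 0.0809]
eef_rot: [3.14, 0.005, -0.031]
force: [0.6, -1.5, -0.3]
grip_width: 0.0902
```

```bash
python3 -m creep '{"translation":[[0,5,2],[0,5,2],[0,5,2],[0,5,2],[0,5,2]],"yaw":[0,0,0,0,0],"gripper":[40,60,60,60,255]}' 35
python3 -m creep '{"translation":[[0,0,0],[0,0,0],[0,0,0],[0,0,0],[0,0,0]],"yaw":[0,0,0,0,0],"gripper":[255,255,255,255,255]}' 35
python3 -m creep '{"translation":[[0,0,0],[0,0,0]],"yaw":[0,0],"gripper":[255,255]}' 35
```

```text
time_s: 10.77
ee_pos: [0.4818, 0.2976, 0.0836]
eef_rot: [3.141, 0.004, -0.031]
force: [-0.5, -0.3, -0.1]
grip_width: 0.0683
time_s: 11.18
ee_pos: [0.4819, 0.2977, 0.0839]
eef_rot: [3.141, 0.003, -0.031]
force: [-0.3, -0.5, 4.9]
grip_width: 0.0588
time_s: 11.35
ee_pos: [0.4819, 0.2976, 0.0839]
eef_rot: [3.141, 0.004, -0.031]
force: [-1.5, -0.0, 3.2]
grip_width: 0.0592
```

```bash
python3 -m creep '{"translation":[[0,0,15],[0,0,40],[0,0,75],[0,0,110],[0,0,140]],"yaw":[0,0,0,0,0],"gripper":[255,255,255,255,255]}'
python3 -m creep '{"translation":[[15,-22,0],[35,-52,0],[55,-82,0],[75,-112,0],[95,-142,0]],"yaw":[0,0,0,0,0],"gripper":[255,255,255,255,255]}'
python3 -m creep '{"translation":[[20,-30,0],[40,-60,0],[54,-82,0],[56,-84,0],[56,-84,0]],"yaw":[0,0,0,0,0],"gripper":[255,255,255,255,255]}'
python3 - <<'E'
from h import *
from station import ctrl
c=wrist('w6');ob=ctrl.get_obs();R=Ro.from_euler('xyz',ob['eef_rot']).as_matrix()
print('ring',proj(c,(.6336,.0715,.109)),'cap foot',proj(c,ob['ee_pos']+R@[0,0,.075]),'mid',proj(c,ob['ee_pos']),ob['force'],ob['grip_width'])
s=ctrl.camera('scene');pickle.dump(s,open('s6.pkl','wb'))
P=lambda X:proj(s,X)
print('scene ring',P((.6336,.0715,.109)),'foot',P(ob['ee_pos']+R@[0,0,.075]))
a=c['pixels'][100:300,130:390];b=s['pixels'][110:260,200:395]
cv2.imwrite('pics/w6c.png',np.hstack([cv2.resize(a,(400,308)),cv2.resize(b,(400,308))])[...,::-1])
E
```

```text
time_s: 11.77
ee_pos: [0.4818, 0.2976, 0.2258]
eef_rot: [3.141, 0.003, -0.031]
force: [0.8, -0.4, -0.5]
grip_width: 0.059
time_s: 12.18
ee_pos: [0.5773, 0.1541, 0.2255]
eef_rot: [3.141, 0.004, -0.031]
force: [0.2, -0.0, -0.2]
grip_width: 0.059
time_s: 12.6
ee_pos: [0.6337, 0.0689, 0.2245]
eef_rot: [3.141, 0.005, -0.033]
force: [-0.2, -0.5, -1.0]
grip_width: 0.0592
12.6 [0.6337 0.0689 0.2245] [ 3.141  0.005 -0.033] cam [0.716 0.067 0.384]
ring (np.float64(252.76790072316163), np.float64(194.64368567439843)) cap foot (np.float64(254.06772287564672), np.float64(208.0584678230769)) mid (np.float64(253.7512065479305), np.float64(245.8543730345732)) [ 0.33682653 -0.03513768 -1.85008925] 0.058968411568782554
scene ring (np.float64(289.8104134223591), np.float64(208.46061156514057)) foot (np.float64(290.3444721769619), np.float64(196.7614353431923))
```

View pics/w6c.png

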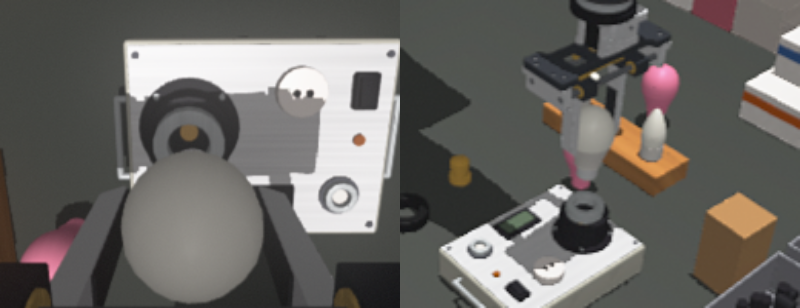

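Run:
```python
from h import *
for n in('top','scene','w2','w5'):
    c=load(n);D=c['depth'];vv,uu=np.mgrid[:384,:512]
    P=(np.stack([(uu-c['cx'])/c['fx']*D,(vv-c['cy'])/c['fy']*D,D],-1)-c['t'])@c['R']
    m=(abs(P[...,2]-.109)<.004)&(np.hypot(P[...,0]-.6336,P[...,1]-.0715)<.035)&(D>0)
    q=P[m]
    if len(q)>20:print(n,len(q),cv2.minEnclosingCircle((q[:,:2]*1000).astype(np.float32)),cv2.fitEllipse(cv2.convexHull((q[:,:2]*1000).astype(np.float32))),np.median(q[:,2]))
```

```text
top 241 ((633.73779296875, 71.04857635498047), 25.50539207458496) ((633.59716796875, 71.39275360107422), (49.07883834838867, 49.75177001953125), 93.4505615234375) 0.1088539882723501
scene 147 ((633.0217895507812, 68.67822265625), 26.37686538696289) ((633.4259033203125, 68.58187866210938), (49.50333023071289, 51.842185974121094), 49.51806640625) 0.1097951103522171
w2 1475 ((633.9099731445312, 70.91877746582031), 25.653779983520508) ((634.2833251953125, 71.19231414794922), (49.76766586303711, 50.611568450927734), 29.283794403076172) 0.1083057458588337
w5 1649 ((634.237548828125, 72.7579116821289), 26.16684341430664) ((633.9703369140625, 72.4194107055664), (50.1266975402832, 51.43267822265625), 31.03972625732422) 0.10801704133650401
```

Ring centre is (0.6338, 0.0712), with four views agreeing to 2.6 mm.

```bash
python3 -m creep '{"translation":[[0,2,-8],[0,2,-20],[0,2,-30],[0,2,-32],[0,2,-32]],"yaw":[0,0,0,0,0],"gripper":[255,255,255,255,255]}'
```

```text
time_s: 13.12
ee_pos: [0.6324, 0.0732, 0.1916]
eef_rot: [3.141, 0.007, -0.03]
force: [-0.1, -0.5, -0.4]
grip_width: 0.0588
```

```bash
python3 -m creep '{"translation":[[1.4,-2,-4],[1.4,-2,-8],[1.4,-2,-8],[1.4,-2,-8]],"yaw":[0,0,0,0],"gripper":[255,255,255,255]}'
```

```text
time_s: 13.45
ee_pos: [0.6337, 0.071, 0.1835]
eef_rot: [3.141, 0.007, -0.03]
force: [0.5, 0.6, -0.9]
grip_width: 0.0589
```

```bash
python3 -m creep '{"translation":[[0,0,-6],[0,0,-12],[0,0,-17],[0,0,-21],[0,0,-22]],"yaw":[0,0,0,0,0],"gripper":[255,255,255,255,255]}'
```

```text
time_s: 13.87
ee_pos: [0.6335, 0.071, 0.1604]
eef_rot: [3.141, 0.008, -0.03]
force: [-0.8, 0.5, -0.8]
grip_width: 0.0589
```

```bash
python3 -m creep '{"translation":[[0,0,-4],[0,0,-8],[0,0,-10],[0,0,-11],[0,0,-11]],"yaw":[0,0,0,0,0],"gripper":[255,255,255,255,255]}' 45
python3 -m creep '{"translation":[[0,0,-1],[0,0,-2],[0,0,-3],[0,0,-3]],"yaw":[0,0,0,0],"gripper":[255,255,255,255]}'
```

```text
time_s: 14.28
ee_pos: [0.6337, 0.0711, 0.1499]
eef_rot: [3.141, 0.007, -0.03]
force: [-1.6, 1.0, 6.1]
grip_width: 0.0589
time_s: 14.62
ee_pos: [0.6339, 0.0711, 0.1476]
eef_rot: [3.141, 0.006, -0.03]
force: [-2.1, -0.3, 7.5]
grip_width: 0.0588
```

```bash
python3 -m creep '{"translation":[[0,0,-1],[0,0,-2],[0,0,-2.5],[0,0,-2.5],[0,0,-2.5]],"yaw":[0,0,0,0,0],"gripper":[255,255,255,255,255]}'
```

```text
time_s: 15.03
ee_pos: [0.6341, 0.071, 0.1461]
eef_rot: [3.141, 0.005, -0.03]
force: [-3.1, -0.7, 8.7]
grip_width: 0.059
```

```bash
python3 -m creep '{"translation":[[0,0,-1],[0,0,-2],[0,0,-3],[0,0,-3]],"yaw":[0,0,0,0],"gripper":[255,255,255,255]}'
python3 -m creep '{"translation":[[0,0,-1],[0,0,-2],[0,0,-2],[0,0,-2]],"yaw":[0,0,0,0],"gripper":[255,255,255,255]}'
```

```text
time_s: 15.37
ee_pos: [0.635, 0.071, 0.1457]
eef_rot: [3.141, 0.001, -0.03]
force: [-4.2, -1.4, 18.0]
grip_width: 0.0586
time_s: 15.7
ee_pos: [0.6356, 0.071, 0.1458]
eef_rot: [3.142, -0.002, -0.03]
force: [-4.8, -1.3, 14.7]
grip_width: 0.0588
```

```bash
python3 -m creep '{"translation":[[-1,0,-2],[-1.5,0,-3],[-1.5,0,-3],[-1.5,0,-3],[-1.5,0,-3]],"yaw":[0,0,0,0,0],"gripper":[255,255,255,255,255]}'
python3 - <<'E'
from h import *
from station import ctrl
for k in range(4):
    s=ctrl.camera('scene');o=ctrl.get_obs();print(o['time_s'],o['ee_pos'].round(4),o['eef_rot'].round(4),o['force'].round(1),o['grip_width'])
t=ctrl.camera('top')
b=s['pixels'][90:290,180:380];d=t['pixels'][100:260,120:430]
cv2.imwrite('pics/s7.png',np.hstack([cv2.resize(b,(400,400)),cv2.resize(d,(400,400))])[...,::-1])
D=s['depth'];vv,uu=np.mgrid[:384,:512]
P=(np.stack([(uu-s['cx'])/s['fx']*D,(vv-s['cy'])/s['fy']*D,D],-1)-s['t'])@s['R']
for z in np.arange(.1,.15,.01):
    m=(abs(P[...,2]-z)<.003)&(np.hypot(P[...,0]-.634,P[...,1]-.071)<.034)&(D>0);q=P[m]
    print(round(z,3),m.sum(),q[:,:2].mean(0).round(4))
E
```

```text
time_s: 16.12
ee_pos: [0.6352, 0.071, 0.1457]
eef_rot: [-3.141, -0.007, -0.03]
force: [-3.9, -1.5, 20.1]
grip_width: 0.0584
16.1667 [0.6352 0.071  0.1457] [-3.1414 -0.0065 -0.03  ] [-2.8 -0.1 19.5] 0.058588200448083
16.2167 [0.6352 0.071  0.1457] [-3.1414 -0.0065 -0.03  ] [-3.  -0.1 20.1] 0.058715288035995856
16.2667 [0.6352 0.071  0.1457] [-3.1414 -0.0066 -0.03  ] [-3.2 -1.1 19.7] 0.058795670974180925
16.3167 [0.6352 0.071  0.1457] [-3.1414 -0.0065 -0.03  ] [-2.9  0.  20.2] 0.05874122877663651
0.1 78 [0.6397 0.0596]
0.11 14 [0.644  0.0583]
0.12 12 [0.6496 0.0593]
0.13 16 [0.6516 0.0553]
0.14 32 [0.655  0.0555]
```

View pics/s7.png

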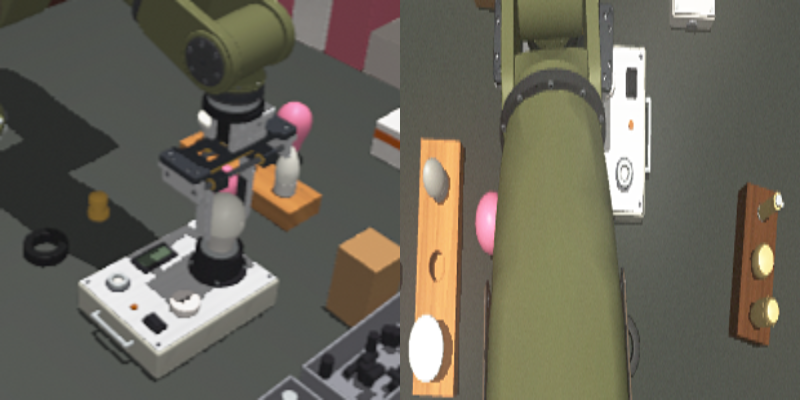

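The bulb is upright in the holder, the force is a steady 20 N against a hard stop, and the other lamps and tools are standing. Handing in.

```bash
python3 -c "
from station import ctrl
print(ctrl.hand_in())"
```

```text
the job is handed in; nothing more can be done
None
```

The job is done and handed in at about 16.3 s, with the arm still holding the bulb pressed home.

- **Reset button:** I pushed it in with the test screwdriver's blade until it stopped. The force rose from 3.5 N to 9.7 N, with the tip at about z 0.0555 m against 0.056 m for fully in. I read this from force and height only and took no picture of the pressed button.
- **Screwdriver:** It is back in its own hole, and the camera showed it upright there.
- **Bulb:** I moved the white bulb from the middle rack hole to the test holder and pressed it in. The force followed the spring up to 8.7 N, then jumped to 18 N with the height unchanged. At hand-in it was a steady 20 N, with the grasp point at z 0.1457 m against about 0.146 m expected.
- **Other objects:** In the last pictures the other lamps and screwdrivers were standing in their places. One pink look-alike was partly hidden by the arm in those pictures, so I could not check it fully.
- **Small disagreements:**
  - The final press showed about 3 N sideways, and the tool tilted about 0.4°.
  - The scene camera put the ring about 2.5 mm off in y from the other views; I went with the other views.

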